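# Wipe the floating centrifuge hood with an even light pressure

### The arm

A 7-joint arm with a two-finger parallel gripper is mounted at the origin on the work surface. World frame = base frame: x ahead of the robot, y to its left, z up, the work surface at z = 0. Lengths are in m, angles in degrees, forces in N, time in s.
With the tool pointing down it reaches from about 0.425 to 0.875 m from the base axis. Payload 4.7 kg.
Tool frame: the origin (TCP) lies on the centre line of the jaws, within the pads' length; the fingertips stand 17 mm ahead of it and the grasp point (between the pads) lies 2 mm behind it; z points along the fingers, y is the line along which they close (so a half turn about z gives the same grasp; the last joint's range is limited). The gripper opens to 87 mm and grips with 3 to 60 N. Pads are 19 mm wide; open, the fingers measure 117 mm over their backs; the gripper's body (75 mm by 190 mm) begins 51 mm behind the grasp point.
Start: joints at [67.844, 18.392, -4.016, 83.108, 1.295, 78.541, -3.26], TCP at [0.254, -0.599, 0.24] pointing down, gripper open.
Joint ranges: [-163.93, 163.93], [-17.29, 119.83], [-79.2, 71.16], [3.27, 140.29], [-89.18, 269.18], [5.43, 117.66], [-154.24, 154.24]. Speed limits (degrees/s): [147.25, 147.25, 180, 180, 180, 180, 180].

### API

Orientations are given as [roll, pitch, yaw] about the fixed x, y, z axes, in that order (R = Rz(yaw) Ry(pitch) Rx(roll)).
In Python, from cell import env, read_camera gives the robot as it stands.
- The arm moves only by the shell command python3 -m jog 'ROWS' [FORCE]. ROWS is JSON, a list of rows, each a list of 5 numbers: the opening, from 0 (shut) to 1 (fully open), then the shift along the tool's x, y, z each as a share of 0.02 m, from -1 to 1, then the turn about the tool's z as a share of 45 degrees, from -1 to 1. In form: [[gripper, x, y, z, yaw], ...]. A call has 1 to 12 rows; each row shifts and turns the commanded pose from where the row before left it, along the tool's axes as they then stand; what a row does not reach is not made up. A row lasts 1/12 s, in which the tool goes at most 41.7 mm and 7.16 degrees, less where a joint would pass 70% of its speed; a pose out of reach is approached as far as the arm can. A call with a number of a shift or a turn outside -1 to 1 is refused whole. A call with a gripper value outside its range is refused whole. The fingers move at their own pace and stop on an object; FORCE is the grip in N (left out, the last holds). Time passes only in rows, so rows that do not move let the fingers close. It gives the time, the measured TCP pose, the force, the opening and the grip force at its end, in the units of the state.
- env.get_obs(): the state, without advancing time (a new reading comes with each control period).
- read_camera(name): name is "scene" or "top"; returns a dict with "color" (384x512x3 uint8, red, green, blue), "range_z" (384x512 float32, m along the optical axis (not along the pixel's ray), 0 where there is no reading), "mtx" (3x3 intrinsics, pixels), "world_from_camera" (4x4, takes a point from camera to world coordinates). Camera axes: x right, y down, z forward; pixel columns grow to the right and rows downward; lengths in m; the calibration is good to about 2 mm. A picture is of the moment at which its call begins.
- env.sign_off(): hands the job in; it is judged then, once.
The state is a dict: "time_s": time; "qpos": joint angles; "joint_velocities": joint speeds; "effort": joint torques, N m; "tool_pos": TCP position; "tool_rot": TCP orientation; "force": force on the tool from outside, world axes, zero at the start; "wrist_torque": the same for the moment, N m; "grip_width": finger opening in m; "grasp_force": force on a finger pad.
Only numpy, scipy, OpenCV 4.12 (cv2) and the standard library are available. Lean on these libraries where they do the work, as an engineer would, in place of code of your own. Each camera call takes 0.05 s, during which the arm holds its last target. There are 200 camera calls.

### The job

Take the wiper from its dish and wipe the blue counterbalanced centrifuge hood along its middle in one slow unbroken stroke, about 6 seconds, from the yellow line near the hinge to the yellow line near the free lip, pressing with 6 newtons (1.5 either way at most) all the way while the hood gives way, and pausing briefly on each line. Then ease the hood back up gently without letting it fly, and stand the wiper upright in its dish again and let go, with the hood back at rest; only the wiper may touch the centrifuge, and the things around stay where they are.

Things in the scene. Friction and masses are not known exactly. Their poses are not given: they have to be found in the camera images.
- wiper: Hand wiper, loose, 160 g in all, 112 mm tall, standing in the dish: orange square handle, 22 x 22 mm, from 34 to 112 mm above the underside, on a sprung white foot (see foot). Origin on its axis at the level of the unpressed foot's underside, z up along the handle, x and y square to the handle's faces.
- foot (a joint): How far the sprung foot is pushed up into the handle, in m: 0 when free, stop at 0.014. Spring 500 N/m with 1.75 N preload: a push of F newtons along the handle gives (F - 1.75) / 500, so 0.0085 m at 6 N. White domed foot, 52 mm across, 20 mm high, underside flat over the middle 24 mm, then rising 4 mm by 44 mm across; a 14 mm gap shows the steel stem when free.
- wiper_foot (a point): Centre of the underside of the wiper's foot (moves with the sprung foot); this is the point whose place on the hood counts.
- wiper_grip (a point): Point on the handle's axis 78 mm above the underside of the unpressed foot: where to grip the 22 mm handle.
- dish: Round grey dish for the wiper, fixed, 115 mm across outside, 105 mm inside, rim 14 mm high, inner floor 6 mm above the bench. Origin at the centre of its underside on the bench.
- centrifuge: Bench centrifuge, fixed: white housing 200 by 200 by 110 mm, with two grey hinge posts 225 mm high (at 125 mm either side in x) that carry the hood. Origin on the bench under the middle of the hinge axis; x along the hinge axis, y from the hinge towards the free lip of the hood; the housing spans y from 30 to 230 mm.
- hood (a joint): Hood angle in rad: 0 at rest, positive with the lip down, stops at -0.35 and 0.65. It floats freely on its counterweight: nominal 7.2 kg, inertia 0.27 kg m2, restoring moment 5.6 N m x sin(angle), damping 0.6 N m s/rad, no dry friction, swing period 1.4 s. Mass, inertia and restoring moment together are 0.6 to 2.4 times that, unknown, so one force sinks it by different amounts.
- hood_axis (a point): Middle of the hinge axis, 210 mm above the bench, turning with the hood: x along the hinge, y to the lip, z up at rest. The top surface to wipe is smooth blue steel, 224 mm wide in x (level across), convex: in this frame, in metres, its height is z = 0.5 (y-0.04) - 0.9 (y-0.04)^2 for y from 0.04 to 0.28. Friction with the foot about 0.25.
- line_start (a point): Middle of the first yellow line, near the hinge, on the hood's top surface: y = 0.12 in the frame of hood_axis. The line runs along x. The foot counts as on it with its centre between y = 0.10 and 0.135, and within 60 mm of the middle in x.
- line_end (a point): Middle of the second yellow line, near the free lip, on the hood's top surface: y = 0.25 in the frame of hood_axis. The foot counts as on it with its centre between y = 0.235 and 0.27.
- freezer_box: Bystander: open blue freezer box with white tubes, 130 by 130 by 50 mm, loose. Origin at the centre of its underside.
- reagent_bottle: Bystander: amber bottle, 66 mm across, 160 mm tall, loose. Origin at the centre of its underside.
- sample_jar: Bystander: small clear jar with a red cap, 50 mm across, 70 mm tall, loose. Origin at the centre of its underside.
Mind the look-alikes: they are no part of the job. There is more than one size of the dish; the job needs the larger.

How it is judged (in metres and radians):
On the way, in this order (a step that is already met when the one before it is completed fails the run):
1. the foot presses on the hood at the first yellow line with 4.5 to 7.5 N for 0.5 s (y of wiper_foot in the frame of hood_axis between 0.1 and 0.135 m and x of wiper_foot in the frame of hood_axis between -0.06 and 0.06 m and contact force between wiper and centrifuge between 4.5 and 7.5 N), for 0.5 s.
2. the force stays within 4.5 to 7.5 N for 0.4 s in the first quarter of the stroke (y of wiper_foot in the frame of hood_axis between 0.135 and 0.16 m and x of wiper_foot in the frame of hood_axis between -0.06 and 0.06 m and contact force between wiper and centrifuge between 4.5 and 7.5 N), for 0.4 s.
3. the force stays within 4.5 to 7.5 N for 0.4 s in the second quarter of the stroke (y of wiper_foot in the frame of hood_axis between 0.16 and 0.185 m and x of wiper_foot in the frame of hood_axis between -0.06 and 0.06 m and contact force between wiper and centrifuge between 4.5 and 7.5 N), for 0.4 s.
4. the force stays within 4.5 to 7.5 N for 0.4 s in the third quarter of the stroke (y of wiper_foot in the frame of hood_axis between 0.185 and 0.21 m and x of wiper_foot in the frame of hood_axis between -0.06 and 0.06 m and contact force between wiper and centrifuge between 4.5 and 7.5 N), for 0.4 s.
5. the force stays within 4.5 to 7.5 N for 0.4 s in the fourth quarter of the stroke (y of wiper_foot in the frame of hood_axis between 0.21 and 0.235 m and x of wiper_foot in the frame of hood_axis between -0.06 and 0.06 m and contact force between wiper and centrifuge between 4.5 and 7.5 N), for 0.4 s.
6. the foot presses on the hood at the second yellow line with 4.5 to 7.5 N for 0.5 s (y of wiper_foot in the frame of hood_axis between 0.235 and 0.272 m and x of wiper_foot in the frame of hood_axis between -0.06 and 0.06 m and contact force between wiper and centrifuge between 4.5 and 7.5 N), for 0.5 s.
At the end, for the whole second after the job is handed in: The wiper stands upright (within 0.12 rad) and still on the floor of its dish, within 35 mm of its centre, released; the hood is free and back at rest within 0.08 rad of 0 (horizontal distance between wiper_foot and dish below 0.035 m and height (world z) of wiper_foot below 0.014 m and angle between wiper's own z axis and vertical below 0.12 rad and linear speed of wiper below 0.03 m/s and value of joint hood between -0.08 and 0.08 rad and velocity of joint hood between -0.15 and 0.15 rad/s and contact force between wiper and centrifuge below 0.2 N); the robot touches nothing.
It fails at once if the wiper presses on the centrifuge or its hood with more than 14 N (contact force between wiper and centrifuge above 14 N).
It fails at once if between the two lines the foot leaves the pushed-down hood (13 to 25 mm clear of it) (value of joint hood above 0.04 rad and ((y of wiper_foot in the frame of hood_axis between 0.145 and 0.165 m and x of wiper_foot in the frame of hood_axis between -0.06 and 0.06 m and z of wiper_foot in the frame of hood_axis between 0.0585975 and 0.0705975 m) or (y of wiper_foot in the frame of hood_axis between 0.165 and 0.185 m and x of wiper_foot in the frame of hood_axis between -0.06 and 0.06 m and z of wiper_foot in the frame of hood_axis between 0.0640975 and 0.0760975 m) or (y of wiper_foot in the frame of hood_axis between 0.185 and 0.205 m and x of wiper_foot in the frame of hood_axis between -0.06 and 0.06 m and z of wiper_foot in the frame of hood_axis between 0.0688775 and 0.0808775 m) or (y of wiper_foot in the frame of hood_axis between 0.205 and 0.225 m and x of wiper_foot in the frame of hood_axis between -0.06 and 0.06 m and z of wiper_foot in the frame of hood_axis between 0.0729375 and 0.0849375 m))).
It fails at once if the hood is pushed down onto its stop or flies up past its rest position by more than 0.2 rad (value of joint hood above 0.62 rad or value of joint hood below -0.2 rad).
It fails at once if the gripper or arm touches the centrifuge or its hood (contact force between any of the fingers, the arm and centrifuge above 1.5 N).
It fails at once if the wiper tips over, or a bystander object is displaced by more than 30 mm (angle between wiper's own z axis and vertical above 0.6 rad or distance of any of freezer_box, reagent_bottle, sample_jar from where it was at the start of the episode above 0.03 m).
It also fails if it takes over 72 s, if anything falls off the work surface, if the arm or the gripper's body presses on something with over 40 N, if the wrist force passes 120 N, or if a joint passes its speed limit or range.

## Working session

There is one attempt and no reset: what is moved stays moved. The work goes in short steps, Python scripts to look and compute and a shell command to move; the robot and the scene stay as the last step left them, time stands still between calls to the robot, and variables do not carry over. Pictures are saved under pics/ and viewed, at most 10 in all, crops included, and the job is handed in when it is done.

```bash
mkdir -p pics; ls; python3 - <<'E'
from cell import env, read_camera
import cv2,numpy as np
o=env.get_obs();print(o)
for n in("scene","top"):
    c=read_camera(n);cv2.imwrite(f"pics/{n}0.png",c["color"][:,:,::-1]);np.savez(f"{n}0.npz",**c);print(n,c["mtx"].tolist(),c["world_from_camera"].round(3).tolist())
E
```

```text
pics
{'time_s': 0.0, 'qpos': array([67.84291464, 18.43993618, -4.01553086, 83.17526941,  1.29477249,
       78.54118922, -3.25942354]), 'joint_velocities': array([-0.07032223, -0.02620745,  0.0343981 , -0.00752704,  0.02963947,
        0.0429833 ,  0.04095897]), 'effort': array([-1.34168960e-03, -4.91291285e+01, -4.04707426e-01, -3.12528706e+01,
       -6.38995506e-02,  4.36739030e-02,  1.82643525e-04]), 'tool_pos': array([ 0.25335884, -0.59801632,  0.23844833]), 'tool_rot': array([-1.79888837e+02,  5.56954218e-03,  2.29673791e+01]), 'force': array([-0.12238018, -0.48759379, -0.6746813 ]), 'wrist_torque': array([-0.03508206, -0.0107262 , -0.04427621]), 'grasp_force': 0.0, 'grip_width': 0.08687747312222668}
scene [[414.42175949331073, 0.0, 252.4951495618183], [0.0, 414.42175949331073, 187.29080035530944], [0.0, 0.0, 1.0]] [[-0.38, 0.739, -0.556, 1.186], [0.925, 0.314, -0.215, 0.386], [0.015, -0.597, -0.802, 1.047], [0.0, 0.0, 0.0, 1.0]]
top [[454.21218733021294, 0.0, 255.1829168984354], [0.0, 454.21218733021294, 195.0884481440807], [0.0, 0.0, 1.0]] [[-0.025, -0.981, 0.192, 0.4], [-0.999, 0.029, 0.02, 0.114], [-0.025, -0.191, -0.981, 1.125], [0.0, 0.0, 0.0, 1.0]]
```

View pics/scene0.png

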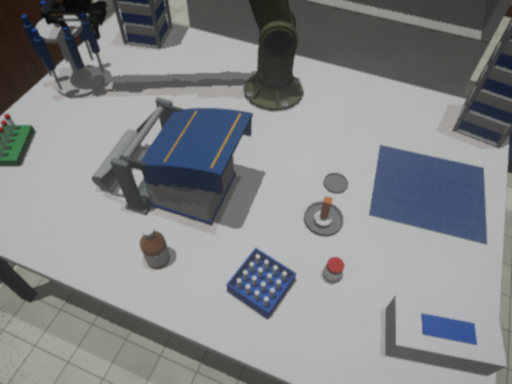

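View pics/top0.png

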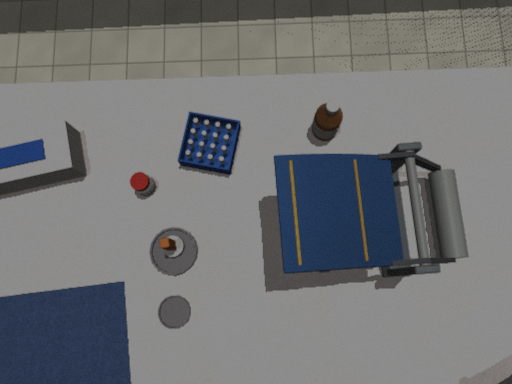

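Scene: the wiper is at (325,212), in the larger dish at (323,218). The smaller, empty dish is at (336,183). Top: the wiper is at (168,244), the larger dish at (174,251), the small look-alike dish at (175,311). The hood has its start line near the hinge at about (361,210) and its end line near the lip at about (295,213). Things that could be taken for the wiper or dish: only the small dish (top 175,311; scene 336,183) and the rolls and jars (143,183). I choose the dish at (174,251) and the orange handle at (168,244).

```bash
cat > h.py <<'E'
import numpy as np,cv2
def pts(c):
    z=c["range_z"];v,u=np.indices(z.shape);K=c["mtx"]
    p=np.stack([(u-K[0,2])/K[0,0]*z,(v-K[1,2])/K[1,1]*z,z],-1)
    T=c["world_from_camera"];return p@T[:3,:3].T+T[:3,3]
def mask(c,lo,hi,box):
    h=cv2.cvtColor(c["color"],cv2.COLOR_RGB2HSV);m=cv2.inRange(h,lo,hi)>0
    b=np.zeros_like(m);x0,y0,x1,y1=box;b[y0:y1,x0:x1]=1;return m&b&(c["range_z"]>0)
E
python3 - <<'E'
from h import *
for n,wb,lbs,db in(("scene",(315,190,340,225),((150,110,200,168),(190,110,245,168)),(300,198,346,238)),("top",(155,232,190,262),((352,155,370,264),(286,155,304,268)),(148,225,200,277))):
    c=dict(np.load(n+"0.npz"));P=pts(c)
    m=mask(c,(3,130,60),(16,255,255),wb);p=P[m];print(n,"wiper",m.sum(),p.min(0),p.max(0))
    t=p[p[:,2]>p[:,2].max()-.006];print(" top",len(t),t.mean(0),t.min(0),t.max(0))
    if len(t)>3:print(cv2.minAreaRect((t[:,:2]*1000).astype(np.float32)))
    for lb in lbs:
        m=mask(c,(10,90,90),(35,255,255),lb);p=P[m]
        if len(p)<5: print('noline');continue
        d=p-p.mean(0);w=np.linalg.svd(d)[2][0];s=d@w;print(" line",len(p),p.mean(0).round(4),w.round(3),(p.mean(0)+w*s.min()).round(4),(p.mean(0)+w*s.max()).round(4))
    x0,y0,x1,y1=db;q=P[y0:y1,x0:x1].reshape(-1,3);r=q[(q[:,2]>.010)&(q[:,2]<.018)]
    print(" rim",len(r),cv2.minEnclosingCircle((r[:,:2]*1000).astype(np.float32)),cv2.minAreaRect((r[:,:2]*1000).astype(np.float32)))
    im=c["color"][y0-12:y1+12,x0-12:x1+12,::-1];cv2.imwrite(f"pics/c_{n}.png",cv2.resize(im,None,fx=6,fy=6,interpolation=cv2.INTER_CUBIC))
a=cv2.imread("pics/c_scene.png");b=cv2.imread("pics/c_top.png");b=cv2.resize(b,None,fx=a.shape[0]/b.shape[0],fy=a.shape[0]/b.shape[0])
cv2.imwrite("pics/crop1.png",np.hstack([a,b]));print(np.hstack([a,b]).shape)
E
```

```text
scene wiper 28 [0.49325894 0.33497402 0.11269687] [0.51127126 0.35064969 0.11980141]
 top 24 [0.50206952 0.34304369 0.11671664] [0.49330728 0.33497402 0.11400817] [0.51127126 0.35064969 0.11980141]
((501.3128662109375, 342.4137268066406), (17.155147552490234, 13.449191093444824), 14.113898277282715)
 line 75 [ 0.5448 -0.0711  0.2437] [0.999 0.05  0.001] [ 0.4459 -0.0761  0.2436] [ 0.637  -0.0665  0.2438]
 line 128 [0.533  0.0434 0.2716] [0.873 0.477 0.105] [ 0.4147 -0.0212  0.2573] [0.6169 0.0892 0.2818]
 rim 181 ((489.15948486328125, 343.2423400878906), 59.43692398071289) ((490.63470458984375, 343.9990539550781), (113.62337493896484, 113.56108856201172), 1.467527151107788)
top wiper 89 [0.48549528 0.32858957 0.00579102] [0.51745703 0.36789821 0.12245509]
 top 62 [0.4951686  0.33898544 0.11876696] [0.48549528 0.32858957 0.11650499] [0.50553695 0.34878193 0.12245509]
((494.91748046875, 339.8883056640625), (19.890323638916016, 19.810468673706055), 11.173768043518066)
 line 276 [ 0.5374 -0.0729  0.2456] [-0.999 -0.049  0.002] [ 0.6378 -0.068   0.2454] [ 0.4396 -0.0778  0.2457]
 line 323 [0.5306 0.057  0.2766] [-0.999 -0.049  0.001] [0.6311 0.0619 0.2765] [0.4341 0.0523 0.2766]
 rim 349 ((484.5566101074219, 340.8900146484375), 58.4483642578125) ((484.4732971191406, 340.7848815917969), (115.4914321899414, 114.20452880859375), 62.139305114746094)
(384, 804, 3)
```

View pics/crop1.png

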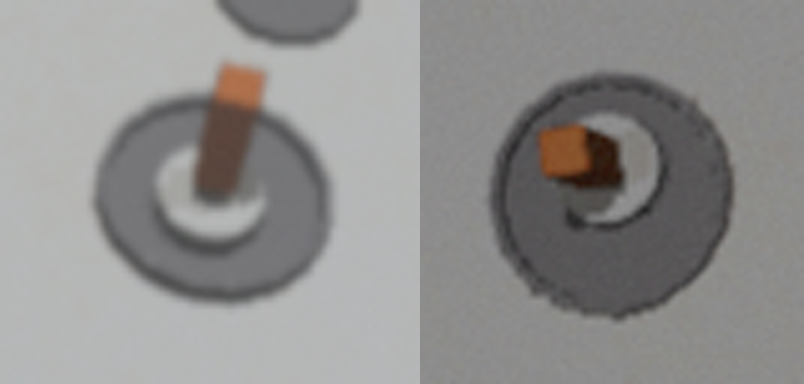

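The crop shows one orange handle, upright, off-centre in the larger dish. The small dish stays outside. Both views agree to about 5 mm:

| Item | Position (m) | Note |
|---|---|---|
| Wiper | about (0.498, 0.341) | top at 0.118, which is 112 + 6 mm as expected |
| Dish | about (0.487, 0.342) | 115 mm across |
| Lines | (0.539, -0.072, 0.245) and (0.532, 0.057, 0.276) | 130 mm apart, heights match the given profile |

The hood's yaw is 2.8°. I'll rise first, then cross above the hood.

```bash
cat > go.py <<'E'
# usage: go.py x y z yaw : remaining move in tool units (shares)
import sys,numpy as np
from cell import env
o=env.get_obs();p=o["tool_pos"];y=np.radians(o["tool_rot"][2]);d=np.array(sys.argv[1:4],float)-p
c,s=np.cos(y),np.sin(y)
print("t",round(o["time_s"],2),"p",p.round(4),"rot",o["tool_rot"].round(2),"q7",o["qpos"][6].round(1),"F",o["force"].round(2),"g",round(o["grip_width"],4),round(o["grasp_force"],1))
print("shares x %.2f y %.2f z %.2f turn %.3f"%((d[0]*c+d[1]*s)/.02,(d[0]*s-d[1]*c)/.02,-d[2]/.02,-(float(sys.argv[4])-np.degrees(y))/45))
E
python3 -m jog '[[1,0,0,-1,0.122],[1,0,0,-1,0.122],[1,0,0,-1,0],[1,0,0,-1,0],[1,0,0,-1,0],[1,1,-1,-1,0],[1,1,-1,0,0],[1,1,-1,0,0],[1,1,-1,0,0],[1,1,-1,0,0],[1,1,-1,0,0],[1,1,-1,0,0]]' && python3 -m jog '[[1,1,-1,0,0],[1,1,-1,0,0],[1,1,-1,0,0],[1,1,-1,0,0],[1,1,-1,0,0],[1,1,-1,0,0],[1,1,-1,0,0],[1,1,-1,0,0],[1,1,-1,0,0],[1,1,-1,0,0],[1,1,-1,0,0],[1,1,-1,0,0]]'; python3 go.py 0.498 0.341 0.36 12
```

```text
time_s: 1.1
tool_pos: [0.3619, -0.4311, 0.3591]
tool_rot: [-180.0, 0.0, 12.0]
force: [-0.7, -0.6, 0.1]
grip_width: 0.0869
grasp_force: 0.0
time_s: 2.1
tool_pos: [0.5468, -0.1466, 0.3592]
tool_rot: [-180.0, 0.0, 12.0]
force: [0.9, 0.7, -0.0]
grip_width: 0.0873
grasp_force: 0.0
t 2.1 p [ 0.5468 -0.1466  0.3592] rot [-1.7999e+02  3.0000e-02  1.1980e+01] q7 -68.3 F [ 0.88  0.67 -0.01] g 0.0873 0.0
shares x 2.68 y -24.36 z -0.04 turn -0.000
```

```bash
python3 -m jog '[[1,1,-1,0,0],[1,1,-1,0,0],[1,0.68,-1,0,0],[1,0,-1,0,0],[1,0,-1,0,0],[1,0,-1,0,0],[1,0,-1,0,0],[1,0,-1,0,0],[1,0,-1,0,0],[1,0,-1,0,0],[1,0,-1,0,0],[1,0,-1,0,0]]' && python3 -m jog '[[1,0,-1,0,0],[1,0,-1,0,0],[1,0,-1,0,0],[1,0,-1,0,0],[1,0,-1,0,0],[1,0,-1,0,0],[1,0,-1,0,0],[1,0,-1,0,0],[1,0,-1,0,0],[1,0,-1,0,0],[1,0,-1,0,0],[1,0,-1,0,0]]'; python3 -m jog '[[1,0,-0.36,0.5,0],[1,0,0,1,0],[1,0,0,1,0],[1,0,0,1,0],[1,0,0,1,0],[1,0,0,1,0]]'; python3 go.py 0.498 0.341 0.082 12
python3 - <<'E'
from h import *
from cell import read_camera
o=[]
for n,b in(("scene",(270,140,390,250)),("top",(90,190,230,310))):
    c=read_camera(n);P=pts(c);m=mask(c,(3,130,60),(16,255,255),(b[0]+20,b[1]+20,b[2]-20,b[3]-20));print(n,m.sum(),P[m].mean(0) if m.any() else '')
    im=c["color"][b[1]:b[3],b[0]:b[2],::-1];o.append(cv2.resize(im,(400,400),interpolation=cv2.INTER_CUBIC))
cv2.imwrite("pics/hover.png",np.hstack(o))
E
```

```text
time_s: 3.1
tool_pos: [0.5485, 0.0989, 0.3591]
tool_rot: [180.0, 0.0, 12.0]
force: [-0.3, 0.6, 0.3]
grip_width: 0.087
grasp_force: 0.0
time_s: 4.1
tool_pos: [0.4988, 0.3335, 0.359]
tool_rot: [180.0, 0.0, 12.0]
force: [0.2, 0.1, -0.3]
grip_width: 0.0874
grasp_force: 0.0
time_s: 4.6
tool_pos: [0.4976, 0.3386, 0.2474]
tool_rot: [179.9, 0.1, 11.9]
force: [0.0, -0.4, -0.2]
grip_width: 0.0872
grasp_force: 0.0
t 4.6 p [0.4976 0.3386 0.2474] rot [1.7993e+02 7.0000e-02 1.1940e+01] q7 -123.7 F [ 0.05 -0.38 -0.23] g 0.0872 0.0
shares x 0.04 y -0.12 z 8.27 turn -0.001
scene 0 
top 11 [0.48491446 0.30990551 0.23138233]
```

View pics/hover.png

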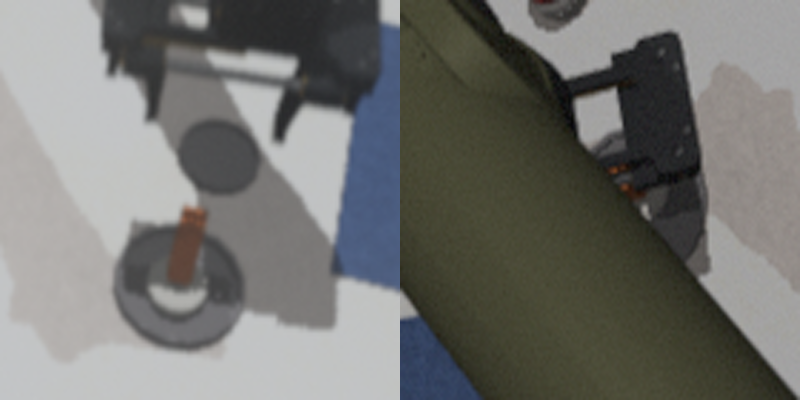

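The gripper straddles above the handle: fingers at (150,100) and (283,130) in the left crop, handle at (190,240). Next I descend and grip.

```bash
python3 -m jog '[[1,0,-0.1,1,0],[1,0,0,1,0],[1,0,0,1,0],[1,0,0,1,0],[1,0,0,1,0],[1,0,0,1,0],[1,0,0,1,0],[1,0,0,0.75,0],[1,0,0,0.5,0],[1,0,0,0,0]]'; python3 -m jog '[[0,0,0,0,0],[0,0,0,0,0],[0,0,0,0,0],[0,0,0,0,0],[0,0,0,0,0],[0,0,0,0,0],[0,0,0,0,0],[0,0,0,0,0]]' 15; python3 go.py 0.498 0.341 0.082 12
```

```text
time_s: 5.53
tool_pos: [0.4966, 0.3405, 0.0828]
tool_rot: [179.9, 0.2, 12.0]
force: [-0.4, -0.2, 1.0]
grip_width: 0.0871
grasp_force: 0.0
time_s: 6.2
tool_pos: [0.4973, 0.3418, 0.0846]
tool_rot: [180.0, -0.0, 12.0]
force: [-0.5, 1.0, 0.2]
grip_width: 0.0413
grasp_force: 0.0
t 6.2 p [0.4973 0.3418 0.0846] rot [ 1.800e+02 -1.000e-02  1.199e+01] q7 -128.5 F [-0.53  1.03  0.21] g 0.0413 0.0
shares x 0.03 y 0.05 z 0.13 turn -0.000
```

```bash
python3 -m jog '[[0,0,0,0.05,0],[0,0,0,0,0],[0,0,0,0,0],[0,0,0,0,0],[0,0,0,0,0],[0,0,0,0,0]]' 40;  python3 -m jog '[[0,0,0,0,0],[0,0,0,0,0],[0,0,0,0,0]]' 55; python3 go.py 0.498 0.341 0.082 12
```

```text
time_s: 6.7
tool_pos: [0.4971, 0.3417, 0.0833]
tool_rot: [180.0, 0.0, 12.0]
force: [-0.2, 0.6, -0.9]
grip_width: 0.0218
grasp_force: 40.0
time_s: 6.95
tool_pos: [0.4972, 0.3417, 0.0834]
tool_rot: [180.0, 0.0, 12.0]
force: [-0.4, 0.2, -1.6]
grip_width: 0.0217
grasp_force: 55.0
t 6.95 p [0.4972 0.3417 0.0834] rot [1.7999e+02 2.0000e-02 1.1980e+01] q7 -128.6 F [-0.39  0.16 -1.61] g 0.0217 55.0
shares x 0.03 y 0.04 z 0.07 turn -0.000
```

```bash
python3 -m jog '[[0,0,0,-0.3,0],[0,0,0,-0.7,0],[0,0,0,-1,0],[0,0,0,-1,0],[0,0,0,-1,0],[0,0,0,-1,0],[0,0,0,-1,0.102],[0,0,0,-1,0.102],[0,0,0,-1,0],[0,0,0,-1,0],[0,0,0,-1,0],[0,0,0,-1,0]]' && python3 -m jog '[[0,0.1,0.5,-1,0],[0,0.1,1,-1,0],[0,0.1,1,-1,0],[0,0.1,1,-1,0],[0,0.1,1,-1,0],[0,0.1,1,0,0],[0,0.1,1,0,0],[0,0.1,1,0,0],[0,0.1,1,0,0],[0,0.1,1,0,0],[0,0.1,1,0,0],[0,0,1,0,0]]' && python3 -m jog '[[0,0,1,0,0],[0,0,1,0,0],[0,0,1,0,0],[0,0,1,0,0],[0,0,1,0,0],[0,0,1,0,0],[0,0,1,0,0],[0,0,1,0,0],[0,0,0.6,0,0],[0,0,0.3,0,0],[0,0,0,0,0],[0,0,0,0,0]]'; 
cat > st.py <<'E'
# state: averaged force over n camera ticks; hood angle from top/scene depth
import sys,numpy as np
from h import *
from cell import env,read_camera
n=int(sys.argv[1]) if len(sys.argv)>1 else 4
base=np.load("base.npy") if len(sys.argv)<=2 else np.zeros(3)
xa=np.array([.9988,.0488,0]);ya=np.array([-.0488,.9988,0]);L=np.array([.540,-.072,0]);A=L-.12*ya+[0,0,.21]
def hood(P):
    q=(P-A)@np.stack([xa,ya,[0,0,1.]]).T
    x,y,z=q[...,0],q[...,1],q[...,2]
    return q
F=[];T=[];p=[]
ref=None
for i in range(n):
    c=read_camera("top");o=env.get_obs();F.append(o["force"]);p.append(o["tool_pos"])
    h=cv2.cvtColor(c["color"],cv2.COLOR_RGB2HSV);blue=(h[...,0]>100)&(h[...,0]<125)&(h[...,1]>120)
    q=hood(pts(c));m=blue&(abs(q[...,0])<.105)&(q[...,1]>.05)&(q[...,1]<.285)&(abs(q[...,2])<.12)
    q=q[m]
    if len(q)<100: continue
    from scipy.optimize import least_squares
    def res(t):
        cth,s=np.cos(t[0]),np.sin(t[0]);y=q[:,1]*cth-q[:,2]*s;z=q[:,1]*s+q[:,2]*cth
        return z-(.5*(y-.04)-.9*(y-.04)**2)-t[1]*0
    r=least_squares(res,[0.,],loss="soft_l1",f_scale=.002);T.append((r.x[0],len(q),np.median(abs(r.fun))))
F=np.array(F)-base;p=np.mean(p,0)
if len(sys.argv)>2: np.save("base.npy",F.mean(0))
t=np.mean([a[0] for a in T])if T else np.nan
pr=p-A;foot=p-[0,0,.0774]-A;hy,hz=foot@ya,foot[2]
print("t %.2f"%o["time_s"],"p",p.round(4),"rot",o["tool_rot"].round(2),"F",F.mean(0).round(2),"sd",F.std(0).round(2),"theta %.4f"%t,[a[1:] for a in T][:1],"hoodx %.4f y0 %.4f free-foot z %.4f"%(pr@xa,hy,hz))
E
sed -i 's/-t\[1\]\*0//' st.py; python3 st.py 6 base
```

```text
time_s: 7.95
tool_pos: [0.4969, 0.342, 0.3061]
tool_rot: [-180.0, -0.1, 2.8]
force: [-0.5, -1.3, -1.4]
grip_width: 0.0216
grasp_force: 55.0
time_s: 8.95
tool_pos: [0.5302, 0.1126, 0.4049]
tool_rot: [-180.0, -0.1, 2.9]
force: [0.5, 0.0, -1.4]
grip_width: 0.0213
grasp_force: 55.0
time_s: 9.95
tool_pos: [0.5392, -0.0634, 0.4039]
tool_rot: [-180.0, -0.0, 2.9]
force: [-0.5, -0.3, -1.5]
grip_width: 0.0216
grasp_force: 55.0
t 10.25 p [ 0.5392 -0.0631  0.4037] rot [-180.     -0.      2.89] F [ 0.05  0.46 -1.48] sd [0.44 0.43 0.5 ] theta -0.0025 [(7587, np.float64(0.0009941972447331249))] hoodx -0.0004 y0 0.1289 free-foot z 0.1163
```

```bash
python3 -m jog '[[0,0,0.3,1,0],[0,0,0.25,1,0],[0,0,0,1,0],[0,0,0,0.5,0],[0,0,0,0.1,0],[0,0,0,0.1,0],[0,0,0,0.1,0],[0,0,0,0.1,0],[0,0,0,0.1,0],[0,0,0,0.1,0],[0,0,0,0.1,0],[0,0,0,0.1,0]]' ; python3 -m jog '[[0,0,0,0.05,0],[0,0,0,0.05,0],[0,0,0,0.05,0],[0,0,0,0.05,0],[0,0,0,0,0]]'; python3 st.py 4
```

```text
time_s: 11.25
tool_pos: [0.5402, -0.0758, 0.3183]
tool_rot: [180.0, -0.1, 2.8]
force: [-0.5, 0.0, 1.8]
grip_width: 0.0216
grasp_force: 55.0
time_s: 11.67
tool_pos: [0.5397, -0.0756, 0.3133]
tool_rot: [180.0, 0.0, 2.8]
force: [0.6, -0.2, 1.5]
grip_width: 0.0219
grasp_force: 55.0
t 11.87 p [ 0.5397 -0.0757  0.3135] rot [179.98  -0.     2.8 ] F [ 0.22 -1.18  2.98] sd [0.27 0.41 0.32] theta 0.0619 [(7769, np.float64(0.001041525261145402))] hoodx -0.0005 y0 0.1163 free-foot z 0.0261
```

```bash
python3 -m jog '[[0,0,-0.05,0.06,0],[0,0,-0.05,0.08,0],[0,0,-0.05,0.08,0],[0,0,0,0.08,0],[0,0,0,0.08,0],[0,0,0,0.08,0],[0,0,0,0.08,0],[0,0,0,0.06,0],[0,0,0,0.02,0],[0,0,0,0,0],[0,0,0,0,0]]'; python3 st.py 8
```

```text
time_s: 12.78
tool_pos: [0.5397, -0.0721, 0.3014]
tool_rot: [-180.0, -0.0, 2.8]
force: [-0.6, -1.0, 4.1]
grip_width: 0.0219
grasp_force: 55.0
t 13.18 p [ 0.5398 -0.0725  0.3015] rot [ 1.7996e+02 -5.0000e-02  2.7900e+00] F [-0.15 -1.6   7.46] sd [0.39 0.79 0.81] theta 0.0927 [(7687, np.float64(0.0010802094527325723))] hoodx -0.0003 y0 0.1195 free-foot z 0.0141
```

```bash
sed -i 's/^print("t %.2f/if n>2: print("series",[(round(a[0],3),round(float(f[2]),1)) for a,f in zip(T,F)])\nprint("t %.2f/' st.py; python3 -m jog '[[0,0,0,-0.08,0],[0,0,0,-0.08,0]]'; python3 st.py 14
```

```text
time_s: 13.35
tool_pos: [0.5398, -0.0729, 0.3049]
tool_rot: [180.0, -0.0, 2.8]
force: [0.5, -1.5, 5.2]
grip_width: 0.0217
grasp_force: 55.0
series [(np.float64(0.074), 7.3), (np.float64(0.075), 6.1), (np.float64(0.076), 6.1), (np.float64(0.078), 6.9), (np.float64(0.079), 6.8), (np.float64(0.081), 5.6), (np.float64(0.082), 6.2), (np.float64(0.082), 6.9), (np.float64(0.082), 7.0), (np.float64(0.082), 5.8), (np.float64(0.082), 5.9), (np.float64(0.081), 7.1), (np.float64(0.08), 6.6), (np.float64(0.079), 6.3)]
t 14.05 p [ 0.5398 -0.0727  0.3046] rot [ 1.7998e+02 -3.0000e-02  2.8000e+00] F [ 0.35 -1.61  6.46] sd [0.55 0.41 0.52] theta 0.0796 [(7683, np.float64(0.0010493229581000074))] hoodx -0.0003 y0 0.1193 free-foot z 0.0172
```

```bash
cat > plan.py <<'E'
import numpy as np
from scipy.optimize import brentq
r=np.linspace(-.022,.022,441);ft=np.where(abs(r)<.012,0,.004*((abs(r)-.012)/.01)**1.5)
yy=np.linspace(.04,.28,1200);zz=.5*(yy-.04)-.9*(yy-.04)**2
def geo(y0,t):
    c,s=np.cos(t),np.sin(t);yw=yy*c+zz*s;zw=zz*c-yy*s
    g=np.interp(y0+r,yw,zw)-ft;i=g.argmax();sl=np.arctan(np.gradient(np.interp(y0+r,yw,zw),r)[i])
    return g[i],y0+r[i],sl
def eq(y0,Fm,k,mu):
    def f(t):
        z,yc,sl=geo(y0,t);a=sl+np.arctan(mu);return k*np.sin(t)-Fm*(np.cos(a)*yc+np.sin(a)*z)
    t=brentq(f,0,.6,xtol=1e-4);z,yc,sl=geo(y0,t);a=sl+np.arctan(mu);Fz=Fm*np.cos(a)
    yh=y0*np.cos(t)-z*np.sin(t)
    return t,.21+z-(Fz-1.75)/500+.0774,Fz,Fm*np.sin(a),yh
if __name__=="__main__":
    for k in(10.7,):
        print(k,"static now",np.round(eq(.1193,6.65,k,0.0),4))
        for y in np.arange(.1193,.27,.01):print(round(y,4),np.round(eq(y,6.0,k,.25),4))
E
python3 plan.py
```

```text
10.7 static now [0.0843 0.3044 6.4575 1.5884 0.1167]
0.1193 [0.0732 0.3083 5.275  2.859  0.1169]
0.1293 [0.0789 0.3098 5.3335 2.7483 0.1266]
0.1393 [0.0846 0.3111 5.3906 2.6346 0.1362]
0.1493 [0.0903 0.3121 5.4449 2.5205 0.1458]
0.1593 [0.0959 0.3128 5.4976 2.4033 0.1554]
0.1693 [0.1016 0.3132 5.5481 2.2843 0.165 ]
0.1793 [0.1073 0.3134 5.5963 2.1636 0.1747]
0.1893 [0.113  0.3133 5.6426 2.0399 0.1843]
0.1993 [0.1187 0.3129 5.6863 1.9146 0.1939]
0.2093 [0.1243 0.3123 5.7275 1.7875 0.2036]
0.2193 [0.13   0.3114 5.7661 1.6589 0.2133]
0.2293 [0.1357 0.3102 5.8024 1.5273 0.223 ]
0.2393 [0.1387 0.3095 5.8207 1.4557 0.2328]
0.2493 [0.1387 0.3095 5.8207 1.4557 0.2427]
0.2593 [0.1391 0.3094 5.8228 1.4475 0.2526]
0.2693 [0.1448 0.3077 5.8545 1.3135 0.2624]plan.py:3: RuntimeWarning: invalid value encountered in power
  r=np.linspace(-.022,.022,441);ft=np.where(abs(r)<.012,0,.004*((abs(r)-.012)/.01)**1.5)
```

```bash
cat >> st.py <<'E'
from plan import geo
if hy<.3:
    z,yc,sl=geo(hy,t+.0025);print("spring Fax %.2f"%(1.75+500*(.21+z+.0774-p[2])),"slope %.3f"%sl,"yh %.4f"%(hy*np.cos(t)-z*np.sin(t)))
E
python3 -W ignore -m jog '[[0,0,-0.04,-0.02,0],[0,0,-0.07,-0.03,0],[0,0,-0.09,-0.03,0],[0,0,-0.09,-0.03,0],[0,0,-0.09,-0.03,0],[0,0,-0.09,-0.03,0],[0,0,-0.09,-0.02,0],[0,0,-0.09,-0.02,0]]'; python3 -W ignore st.py 1
```

```text
time_s: 14.72
tool_pos: [0.5388, -0.0595, 0.3085]
tool_rot: [180.0, 0.0, 2.8]
force: [0.5, -2.4, 3.2]
grip_width: 0.022
grasp_force: 55.0
t 14.77 p [ 0.5389 -0.0589  0.3086] rot [-1.7999e+02  1.0000e-02  2.8500e+00] F [-0.3  -2.74  5.77] sd [0. 0. 0.] theta 0.0831 [(7194, np.float64(0.001039519260952599))] hoodx -0.0005 y0 0.1331 free-foot z 0.0212
spring Fax 5.89 slope 0.218 yh 0.1302
```

```bash
python3 -W ignore -m jog '[[0,0,-0.09,-0.02,0],[0,0,-0.09,-0.02,0],[0,0,-0.09,-0.02,0],[0,0,-0.09,-0.02,0],[0,0,-0.09,-0.02,0],[0,0,-0.09,-0.015,0],[0,0,-0.09,-0.015,0],[0,0,-0.09,-0.015,0],[0,0,-0.09,-0.015,0],[0,0,-0.09,-0.015,0]]'; python3 -W ignore st.py 1
```

```text
time_s: 15.6
tool_pos: [0.538, -0.0415, 0.312]
tool_rot: [180.0, 0.0, 2.8]
force: [0.1, -3.2, 4.7]
grip_width: 0.0217
grasp_force: 55.0
t 15.65 p [ 0.538  -0.041   0.3121] rot [-179.99    0.      2.84] F [ 0.06 -3.45  6.16] sd [0. 0. 0.] theta 0.0874 [(5892, np.float64(0.0010488677204632917))] hoodx -0.0005 y0 0.1511 free-foot z 0.0247
spring Fax 5.64 slope 0.186 yh 0.1477
```

```bash
python3 -W ignore -m jog '[[0,0,-0.09,-0.01,0],[0,0,-0.09,-0.01,0],[0,0,-0.09,-0.01,0],[0,0,-0.09,-0.01,0],[0,0,-0.09,-0.01,0],[0,0,-0.09,-0.01,0],[0,0,-0.09,-0.005,0],[0,0,-0.09,-0.005,0],[0,0,-0.09,-0.005,0],[0,0,-0.09,-0.005,0]]'; python3 -W ignore st.py 1
```

```text
time_s: 16.48
tool_pos: [0.5371, -0.0235, 0.3136]
tool_rot: [180.0, 0.0, 2.8]
force: [-0.0, -1.2, 4.4]
grip_width: 0.0219
grasp_force: 55.0
t 16.53 p [ 0.5371 -0.0229  0.3137] rot [-179.97   -0.      2.84] F [-0.05 -2.47  6.16] sd [0. 0. 0.] theta 0.0958 [(4713, np.float64(0.0010620364914616168))] hoodx -0.0005 y0 0.1692 free-foot z 0.0263
spring Fax 5.62 slope 0.149 yh 0.1652
```

Tracking well; the plan's z is now flat, then falls.

```bash
python3 -W ignore -m jog '[[0,0,-0.09,0,0],[0,0,-0.09,0,0],[0,0,-0.09,0,0],[0,0,-0.09,0,0],[0,0,-0.09,0,0],[0,0,-0.09,0,0],[0,0,-0.09,0,0],[0,0,-0.09,0,0],[0,0,-0.09,0,0],[0,0,-0.09,0,0]]'; python3 -W ignore st.py 1
```

```text
time_s: 17.37
tool_pos: [0.5363, -0.0054, 0.3136]
tool_rot: [-180.0, -0.0, 2.8]
force: [0.2, -1.1, 4.3]
grip_width: 0.0218
grasp_force: 55.0
t 17.42 p [ 0.5362 -0.0049  0.3137] rot [-179.98   -0.      2.85] F [ 0.37 -2.49  6.15] sd [0. 0. 0.] theta 0.1079 [(3717, np.float64(0.0010545307489267797))] hoodx -0.0005 y0 0.1872 free-foot z 0.0263
spring Fax 5.61 slope 0.108 yh 0.1825
```

```bash
python3 -W ignore -m jog '[[0,0,-0.09,0.005,0],[0,0,-0.09,0.005,0],[0,0,-0.09,0.005,0],[0,0,-0.09,0.005,0],[0,0,-0.09,0.005,0],[0,0,-0.09,0.005,0],[0,0,-0.09,0.005,0],[0,0,-0.09,0.005,0],[0,0,-0.09,0.005,0],[0,0,-0.09,0.005,0]]'; python3 -W ignore st.py 1
```

```text
time_s: 18.25
tool_pos: [0.5354, 0.0125, 0.3126]
tool_rot: [-180.0, 0.0, 2.8]
force: [-0.3, -1.5, 4.4]
grip_width: 0.0215
grasp_force: 55.0
t 18.30 p [0.5354 0.013  0.3126] rot [-179.98   -0.      2.84] F [ 0.81 -1.59  5.81] sd [0. 0. 0.] theta 0.1195 [(2577, np.float64(0.0010651115182029325))] hoodx -0.0005 y0 0.2052 free-foot z 0.0252
spring Fax 5.69 slope 0.067 yh 0.1997
```

```bash
python3 -W ignore -m jog '[[0,0,-0.09,0.008,0],[0,0,-0.09,0.008,0],[0,0,-0.09,0.008,0],[0,0,-0.09,0.008,0],[0,0,-0.09,0.008,0],[0,0,-0.09,0.008,0],[0,0,-0.09,0.01,0],[0,0,-0.09,0.01,0],[0,0,-0.09,0.01,0],[0,0,-0.09,0.01,0]]'; python3 -W ignore st.py 1
```

```text
time_s: 19.13
tool_pos: [0.5345, 0.0305, 0.3108]
tool_rot: [180.0, 0.0, 2.8]
force: [0.5, -1.4, 4.3]
grip_width: 0.0216
grasp_force: 55.0
t 19.18 p [0.5345 0.0309 0.3108] rot [-179.98    0.      2.84] F [ 0.85 -2.27  4.46] sd [0. 0. 0.] theta 0.1303 [(1866, np.float64(0.0010410162025531536))] hoodx -0.0005 y0 0.2231 free-foot z 0.0234
spring Fax 5.79 slope 0.026 yh 0.2171
```

```bash
python3 -W ignore -m jog '[[0,0,-0.09,0.01,0],[0,0,-0.09,0.01,0],[0,0,-0.09,0.01,0],[0,0,-0.09,0.008,0],[0,0,-0.09,0.006,0],[0,0,-0.09,0.005,0],[0,0,-0.09,0.005,0],[0,0,-0.09,0.005,0],[0,0,-0.09,0.005,0],[0,0,-0.09,0.005,0]]'; python3 -W ignore st.py 1
```

```text
time_s: 20.02
tool_pos: [0.5336, 0.0484, 0.3095]
tool_rot: [180.0, -0.0, 2.8]
force: [-0.2, -0.6, 4.8]
grip_width: 0.0214
grasp_force: 55.0
t 20.07 p [0.5336 0.0489 0.3095] rot [-179.99   -0.      2.84] F [ 0.74 -1.77  6.97] sd [0. 0. 0.] theta 0.1369 [(1201, np.float64(0.0010433515702944216))] hoodx -0.0005 y0 0.2411 free-foot z 0.0221
spring Fax 5.72 slope 0.000 yh 0.2347
```

```bash
python3 -W ignore -m jog '[[0,0,-0.09,0,0],[0,0,-0.09,0,0],[0,0,-0.09,0,0],[0,0,-0.09,0,0],[0,0,-0.09,0,0],[0,0,-0.09,0,0],[0,0,-0.09,0,0],[0,0,-0.08,0,0],[0,0,-0.05,0,0],[0,0,0,0,0]]'; python3 -W ignore st.py 5
```

```text
time_s: 20.9
tool_pos: [0.5329, 0.0639, 0.3095]
tool_rot: [-180.0, -0.0, 2.8]
force: [-0.4, -0.3, 4.7]
grip_width: 0.0217
grasp_force: 55.0
series [(np.float64(0.136), 5.8), (np.float64(0.136), 6.2), (np.float64(0.136), 6.2), (np.float64(0.136), 6.1), (np.float64(0.136), 6.6)]
t 21.15 p [0.5328 0.0638 0.3095] rot [-179.97    0.      2.82] F [-0.21 -0.39  6.2 ] sd [0.55 0.62 0.27] theta 0.1360 [(2097, np.float64(0.0010709633997918674))] hoodx -0.0005 y0 0.2560 free-foot z 0.0221
spring Fax 5.83 slope -0.000 yh 0.2496
```

```bash
python3 -m jog '[[0,0,0,0,0],[0,0,0,0,0],[0,0,0,0,0],[0,0,0,0,0],[0,0,0,0,0],[0,0,0,-0.02,0],[0,0,0,-0.03,0],[0,0,0,-0.04,0],[0,0,0,-0.05,0],[0,0,0,-0.05,0],[0,0,0,-0.05,0],[0,0,0,-0.05,0]]';  python3 -m jog '[[0,0,0,-0.05,0],[0,0,0,-0.05,0],[0,0,0,-0.05,0],[0,0,0,-0.05,0],[0,0,0,-0.05,0],[0,0,0,-0.05,0],[0,0,0,-0.05,0],[0,0,0,-0.05,0],[0,0,0,-0.05,0],[0,0,0,-0.05,0],[0,0,0,-0.05,0],[0,0,0,-0.05,0]]'; python3 -W ignore st.py 1
```

```text
time_s: 22.15
tool_pos: [0.5329, 0.0633, 0.3154]
tool_rot: [180.0, 0.0, 2.8]
force: [0.8, 1.0, 4.2]
grip_width: 0.0219
grasp_force: 55.0
time_s: 23.15
tool_pos: [0.5328, 0.0633, 0.3272]
tool_rot: [180.0, 0.0, 2.8]
force: [-0.1, -1.0, 1.5]
grip_width: 0.0215
grasp_force: 55.0
t 23.20 p [0.5329 0.0634 0.3275] rot [1.7999e+02 1.0000e-02 2.8100e+00] F [ 0.36 -1.92  4.14] sd [0. 0. 0.] theta 0.0875 [(1719, np.float64(0.0010310379465827378))] hoodx -0.0005 y0 0.2556 free-foot z 0.0401
spring Fax 3.14 slope 0.009 yh 0.2509
```

```bash
python3 -m jog '[[0,0,0,-0.05,0],[0,0,0,-0.05,0],[0,0,0,-0.05,0],[0,0,0,-0.05,0],[0,0,0,-0.05,0],[0,0,0,-0.05,0],[0,0,0,-0.05,0],[0,0,0,-0.05,0],[0,0,0,-0.05,0],[0,0,0,-0.05,0],[0,0,0,-0.05,0],[0,0,0,-0.05,0]]';  python3 -m jog '[[0,0,0,-0.05,0],[0,0,0,-0.05,0],[0,0,0,-0.05,0],[0,0,0,-0.05,0],[0,0,0,-0.05,0],[0,0,0,-0.05,0],[0,0,0,-0.05,0],[0,0,0,-0.05,0],[0,0,0,-0.05,0],[0,0,0,-0.05,0],[0,0,0,-0.05,0],[0,0,0,-0.05,0]]'; python3 -m jog '[[0,0,0,-0.1,0],[0,0,0,-0.2,0],[0,0,0,-0.4,0],[0,0,0,-0.8,0],[0,0,0,-1,0],[0,0,0,-0.7,0],[0,0,0,0,0]]'; python3 -W ignore st.py 3;python3 go.py 0.49 0.342 0.42 2.8
```

```text
time_s: 24.2
tool_pos: [0.5328, 0.0635, 0.3392]
tool_rot: [-180.0, 0.0, 2.8]
force: [0.2, -1.9, -0.0]
grip_width: 0.0217
grasp_force: 55.0
time_s: 25.2
tool_pos: [0.5328, 0.0635, 0.3512]
tool_rot: [-180.0, 0.0, 2.8]
force: [-0.5, -0.7, -1.7]
grip_width: 0.0219
grasp_force: 55.0
time_s: 25.78
tool_pos: [0.534, 0.0639, 0.4191]
tool_rot: [-180.0, -0.3, 2.8]
force: [-0.4, 0.2, -1.0]
grip_width: 0.0217
grasp_force: 55.0
series [(np.float64(-0.012), -0.5), (np.float64(-0.011), -0.1), (np.float64(-0.01), -0.2)]
t 25.93 p [0.5331 0.0636 0.4158] rot [1.80e+02 4.00e-02 2.81e+00] F [ 0.46 -0.8  -0.24] sd [0.54 0.35 0.19] theta -0.0111 [(714, np.float64(0.0009732157139451039))] hoodx -0.0002 y0 0.2558 free-foot z 0.1284
spring Fax -27.69 slope 0.097 yh 0.2565
t 25.93 p [0.5328 0.0634 0.4147] rot [1.80e+02 4.00e-02 2.81e+00] q7 -98.7 F [ 0.5  -0.44 -1.63] g 0.022 55.0
shares x -1.45 y -14.02 z -0.27 turn 0.000
```

```bash
python3 -m jog '[[0,-0.1,-0.5,0,0],[0,-0.15,-1,0,0],[0,-0.15,-1,0,0],[0,-0.15,-1,0,0],[0,-0.15,-1,0,0],[0,-0.15,-1,0,0],[0,-0.15,-1,0,0],[0,-0.15,-1,0,0],[0,-0.15,-1,0,0],[0,-0.15,-1,0,0],[0,-0.15,-1,0.5,0],[0,0,-1,1,0]]' ; python3 -m jog '[[0,0,-1,1,0],[0,0,-1,1,0],[0,0,-0.5,1,0],[0,0,0,1,0],[0,0,0,1,0],[0,0,0,1,0],[0,0,0,1,0],[0,0,0,1,0],[0,0,0,1,0],[0,0,0,1,0],[0,0,0,0.5,0],[0,0,0,0,0]]'; python3 go.py 0.488 0.342 0.084 2.8
python3 - <<'E'
from h import *
from cell import read_camera
c=read_camera("scene");im=c["color"][110:270,230:430,::-1];cv2.imwrite("pics/pre.png",cv2.resize(im,None,fx=3.5,fy=3.5,interpolation=cv2.INTER_CUBIC))
E
```

```text
time_s: 26.93
tool_pos: [0.4888, 0.2941, 0.3864]
tool_rot: [-179.9, -0.1, 2.9]
force: [0.5, -0.6, -1.4]
grip_width: 0.0218
grasp_force: 55.0
time_s: 27.93
tool_pos: [0.485, 0.3405, 0.1719]
tool_rot: [179.8, 0.3, 2.8]
force: [-0.2, 0.1, -1.3]
grip_width: 0.0218
grasp_force: 55.0
t 27.93 p [0.485  0.3405 0.1719] rot [179.84   0.32   2.85] q7 -134.9 F [-0.24  0.06 -1.32] g 0.0218 55.0
shares x 0.15 y -0.07 z 4.40 turn 0.001
```

View pics/pre.png

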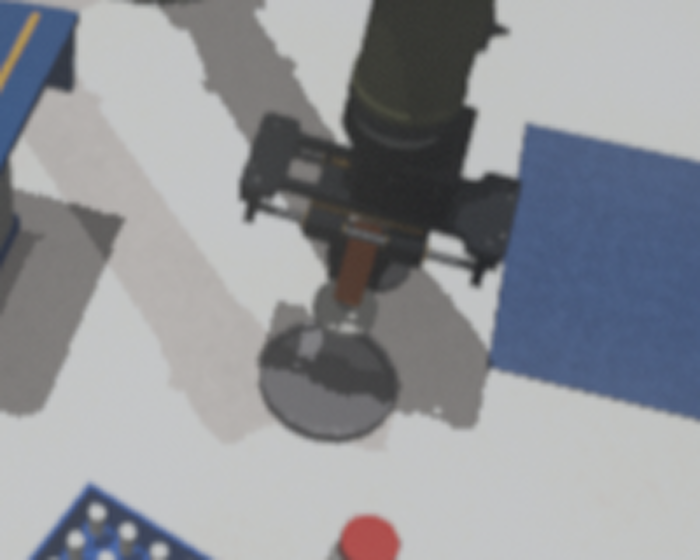

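The picture shows the wiper held straight at (355,265), with its foot at (345,310) above the dish at (330,380). The foot is 88 mm up, so it appears higher in the frame. Now lowering gently.

```bash
python3 -m jog '[[0,0.1,0,0.6,0],[0,0,0,0.8,0],[0,0,0,0.8,0],[0,0,0,0.7,0],[0,0,0,0.5,0],[0,0,0,0.3,0],[0,0,0,0.2,0],[0,0,0,0.15,0],[0,0,0,0.1,0],[0,0,0,0.1,0],[0,0,0,0,0],[0,0,0,0,0]]' 40; python3 -W ignore st.py 6; python3 go.py 0.488 0.342 0.0832 2.8
```

```text
time_s: 28.98
tool_pos: [0.4894, 0.3417, 0.0906]
tool_rot: [-180.0, -0.0, 2.8]
force: [-0.6, 0.3, -1.4]
grip_width: 0.0215
grasp_force: 40.0
series [(np.float64(-0.002), -0.0), (np.float64(-0.002), -0.2), (np.float64(-0.002), -0.5), (np.float64(-0.001), -0.9), (np.float64(-0.001), 0.2), (np.float64(-0.001), 0.3)]
t 29.28 p [0.4894 0.3417 0.0906] rot [-1.8e+02 -2.0e-02  2.8e+00] F [-0.15 -0.41 -0.18] sd [0.21 0.42 0.41] theta -0.0016 [(11155, np.float64(0.0009930274575938938))] hoodx -0.0303 y0 0.5357 free-foot z -0.1968
t 29.28 p [0.4893 0.3416 0.0904] rot [-1.8e+02 -2.0e-02  2.8e+00] q7 -137.6 F [ 0.3  -0.41 -1.13] g 0.0219 40.0
shares x -0.07 y -0.02 z 0.36 turn 0.000
```

```bash
python3 -m jog '[[0,0,0,0.1,0],[0,0,0,0.1,0],[0,0,0,0.1,0],[0,0,0,0.05,0],[0,0,0,0.01,0],[0,0,0,0,0],[0,0,0,0,0]]'; python3 -W ignore st.py 6|tail -1
```

```text
time_s: 29.87
tool_pos: [0.4893, 0.3416, 0.0833]
tool_rot: [180.0, -0.0, 2.8]
force: [-0.3, -0.0, 0.5]
grip_width: 0.0219
grasp_force: 40.0
t 30.17 p [0.4893 0.3416 0.0832] rot [-1.80e+02 -1.00e-02  2.81e+00] F [-0.5  -0.72  2.19] sd [0.52 0.39 0.23] theta -0.0039 [(11155, np.float64(0.0009826273757874635))] hoodx -0.0305 y0 0.5356 free-foot z -0.2042
```

```bash
python3 -m jog '[[0,0,0,-0.02,0],[0,0,0,0,0],[0.4,0,0,0,0],[0.6,0,0,0,0],[0.8,0,0,0,0],[1,0,0,0,0],[1,0,0,0,0],[1,0,0,0,0],[1,0,0,0,0],[1,0,0,0,0]]' 5; python3 -m jog '[[1,0,0,-0.3,0],[1,0,0,-0.7,0],[1,0,0,-1,0],[1,0,0,-1,0],[1,0,0,-1,0],[1,0,0,-1,0],[1,0,0,-1,0],[1,0,0,-1,0],[1,0,0,-1,0],[1,0,0,-0.5,0],[1,0,0,0,0],[1,0,0,0,0]]'
python3 - <<'E'
from h import *
from cell import read_camera
o=[]
for n,b in(("scene",(270,140,390,260)),("top",(90,190,230,330))):
    c=read_camera(n);P=pts(c);m=mask(c,(3,130,60),(16,255,255),(b[0]+20,b[1]+20,b[2]-20,b[3]-20))
    q=P[m];q=q[(q[:,2]<.125)&(q[:,2]>.02)];print(n,len(q),q[q[:,2]>q[:,2].max()-.006].mean(0) if len(q) else '')
    im=c["color"][b[1]:b[3],b[0]:b[2],::-1];o.append(cv2.resize(im,(400,400),interpolation=cv2.INTER_CUBIC))
cv2.imwrite("pics/rel.png",np.hstack(o))
E
python3 -W ignore st.py 3
```

```text
time_s: 31.0
tool_pos: [0.4893, 0.3416, 0.0835]
tool_rot: [180.0, -0.0, 2.8]
force: [-0.1, 0.5, 0.1]
grip_width: 0.0673
grasp_force: 0.0
time_s: 32.0
tool_pos: [0.4893, 0.3417, 0.254]
tool_rot: [-180.0, -0.1, 2.8]
force: [-0.6, -0.7, -1.3]
grip_width: 0.0871
grasp_force: 0.0
scene 8 [0.50085736 0.34405389 0.117066  ]
top 10 [0.49584111 0.34475301 0.11693651]
series [(np.float64(-0.003), 1.0), (np.float64(-0.003), 0.8), (np.float64(-0.003), 0.7)]
t 32.25 p [0.4887 0.3411 0.2521] rot [1.7994e+02 1.1000e-01 2.8100e+00] F [-0.02 -0.64  0.83] sd [0.32 0.33 0.11] theta -0.0026 [(11157, np.float64(0.0009877583635493833))] hoodx -0.0310 y0 0.5351 free-foot z -0.0353
```

View pics/rel.png

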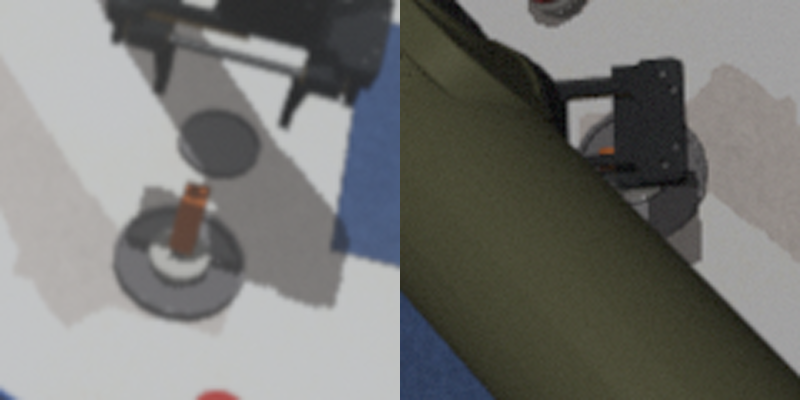

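The wiper stands upright and released in the large dish (left crop, handle at (190,220), foot at (178,262)), with its top at 0.117 m. The hood is at rest at about 0 rad.

```bash
python3 -c "
from cell import env
print(env.sign_off())"
```

```text
the job is handed in; nothing more can be done
None
```

I wiped the hood line to line in one stroke of about 6.7 s, at roughly 6 N throughout by my estimates. Then I eased it back to rest, stood the wiper upright in the larger dish, released it, and handed the job in at about 32 s; the hand-in gave no verdict.

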